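# Put the mixed-up chassis punches back on their own dies

### The job

The three cup punches of this hole-punch set stand on the wrong dies. Swap them round (the empty black mat is free for setting one aside) until each punch is over the stud of the die it fits, upright and fully home in the pocket, and let go of. Leave the grease tin and the standing bolt where they are.

Things in the scene. Friction and masses are not known exactly. Their poses are not given: they have to be found in the camera images.
- punch_small: the small cup punch, loose: an upright steel cylinder, 24 mm in diameter and 56 mm high, blackened with a bright lower edge, with a 15 mm bore right through it (all three have the same bore). Origin: centre of its underside, z up along its axis. It stands upright at the start, its bore over the stud of a wrong die. Mass 0.11 to 0.18 kg. Grip it by the upper 35 mm of its side.
- punch_medium: the medium cup punch, loose: an upright steel cylinder, 41 mm in diameter and 56 mm high, blackened with a bright lower edge, with a 15 mm bore right through it (all three have the same bore). Origin: centre of its underside, z up along its axis. It stands upright at the start, its bore over the stud of a wrong die. Mass 0.28 to 0.46 kg. Grip it by the upper 35 mm of its side.
- punch_large: the large cup punch, loose: an upright steel cylinder, 58 mm in diameter and 56 mm high, blackened with a bright lower edge, with a 15 mm bore right through it (all three have the same bore). Origin: centre of its underside, z up along its axis. It stands upright at the start, its bore over the stud of a wrong die. Mass 0.48 to 0.78 kg. Grip it by the upper 35 mm of its side.
- die_small: the small die, fixed: grey steel, 52 mm across, on a dark 74 mm flange. Origin: underside centre, on the bench. Top face 30 mm up; in it a pocket 30 mm wide (1.5 mm chamfer), floor 14 mm up, with a fixed 9 mm stud, tapered tip 60 mm up. Punch_small (24 mm) fits: home, its underside is on the floor, its top 70 mm up. A larger punch stays on the face (top 86 mm up); a smaller one stands loose on the floor.
- die_medium: the medium die, fixed: grey steel, 72 mm across, on a dark 94 mm flange. Origin: underside centre, on the bench. Top face 30 mm up; in it a pocket 47 mm wide (1.5 mm chamfer), floor 14 mm up, with a fixed 9 mm stud, tapered tip 60 mm up. Punch_medium (41 mm) fits: home, its underside is on the floor, its top 70 mm up. A larger punch stays on the face (top 86 mm up); a smaller one stands loose on the floor.
- die_large: the large die, fixed: grey steel, 92 mm across, on a dark 110 mm flange. Origin: underside centre, on the bench. Top face 30 mm up; in it a pocket 64 mm wide (1.5 mm chamfer), floor 14 mm up, with a fixed 9 mm stud, tapered tip 60 mm up. Punch_large (58 mm) fits: home, its underside is on the floor, its top 70 mm up. A larger punch stays on the face (top 86 mm up); a smaller one stands loose on the floor.
- parts_mat: flat round black rubber parts mat, 100 mm in diameter, 4 mm thick, fixed and empty: the free spot. Origin: centre of its underside, on the bench top.
- grease_tin: small blue lidded grease tin standing on the bench, 63 mm in diameter, 70 mm high; not part of the job. Origin: centre of its underside.
- bolt: bright steel hexagon bolt standing on its head on the bench, head 27 mm across, 80 mm high; not part of the job. Origin: centre of its underside.
There are look-alikes about, which are no part of the job. What is shaped like the punch_large but purple is not meant.

How it is judged (in metres and radians):
At the end, for the whole second after the job is handed in: Each punch stands on the die of its own size: axis within 8 mm of the die's, underside no more than 18 mm above the die's underside (pocket floor at 14 mm), tilted less than 0.12 rad, at rest (under 0.02 m/s) and released (horizontal distance between punch_small and die_small below 0.008 m and z of punch_small in the frame of die_small below 0.018 m and angle between each of punch_small, punch_medium, punch_large's own z axis and vertical below 0.12 rad and linear speed of each of punch_small, punch_medium, punch_large below 0.02 m/s and contact force between each of punch_small, punch_medium, punch_large and the fingers below 0.1 N and horizontal distance between punch_medium and die_medium below 0.008 m and z of punch_medium in the frame of die_medium below 0.018 m and horizontal distance between punch_large and die_large below 0.008 m and z of punch_large in the frame of die_large below 0.018 m); the robot touches nothing.
It fails at once if the grease tin is shifted by more than 30 mm or knocked over (distance of grease_tin from where it was at the start of the episode above 0.03 m or angle between grease_tin's own z axis and vertical above 0.5 rad).
It fails at once if the standing bolt is shifted by more than 30 mm or knocked over (distance of bolt from where it was at the start of the episode above 0.03 m or angle between bolt's own z axis and vertical above 0.5 rad).
It also fails if it takes over 96 s, if anything falls off the work surface, if the arm or the gripper's body presses on something with over 40 N, if the wrist force passes 120 N, or if a joint passes its speed limit or range.

### The arm

A 6-joint arm with a two-finger parallel gripper is mounted at the origin on a cart in front of the work surface, level with it; the furniture and walls round the work are solid. World frame = base frame: x ahead of the robot, y to its left, z up, the work surface at z = 0. Lengths are in mm, angles in degrees, forces in N, time in s.
With the tool pointing down it reaches from about 250 to 775 mm from the base axis. Payload 4 kg.
Tool frame: the origin (TCP) lies at the very end of the fingers, on their centre line; the grasp point (between the pads) lies 19 mm behind it; z points along the fingers, y is the line along which they close (so a half turn about z gives the same grasp; the last joint's range is limited). The gripper opens to 85 mm and grips with 20 to 120 N. Pads are 22 mm wide; open, the fingers measure 114 mm over their backs; the gripper's body (76 mm by 85 mm) begins 54 mm behind the grasp point. The pads swing forward as they close: fully open they stand 13 mm farther back than shut.
Start: joints at [65.311, 4.996, 78.535, -0, 96.463, -5.907], TCP at [177.088, 520.728, 231.341] pointing down, gripper open.
Joint ranges: [-177.83, 177.83], [-43.37, 116.18], [15.69, 146.23], [-61.86, 241.86], [9.47, 152.12], [-147.06, 147.06]. Speed limits (degrees/s): [159.86, 159.86, 180, 180, 180, 180].

### API

Orientations are given as a 3x3 rotation matrix whose columns are the frame's x, y, z axes.
In Python, from rig import env, imaging gives the robot as it stands. The module is installed in compiled form; this text tells all that it offers.
- The arm moves only by the tool drive_tool, never from a script. Its argument "plan" is a list of rows, each a list of 4 numbers: the shift along the tool's x, y, z in mm, then the turn about the tool's z in degrees. A call has 1 to 10 rows; each row is the pose to reach, as a shift and turn from the pose commanded when the call began, along the tool's axes at that moment; what a row does not reach only later rows make up. A row lasts 1/10 s, in which the tool goes at most 50 mm and 8.59 degrees, less where a joint would pass 70% of its speed; a pose out of reach is approached as far as the arm can. A call with a gripper value outside its range is refused whole. "jaw" is the opening, from 0 (shut) to 1 (fully open), set as the call begins (left out, the last holds). The fingers move at their own pace and stop on an object; "newtons" is the grip in N (left out, the last holds). Time passes only in rows, so rows that repeat a pose let the fingers close. It gives the time, the measured TCP pose, the force, the opening and the grip force at its end, in the units of the state.
- env.read_state(): the state, without advancing time (a new reading comes with each control period).
- imaging.capture(name): name is "side" or "top"; returns a dict with "frame" (384x512x3 uint8, blue, green, red), "mtx" (3x3 intrinsics, pixels), "extrinsics" (4x4, takes a point from world to camera coordinates). Camera axes: x right, y down, z forward; pixel columns grow to the right and rows downward; lengths in mm; the calibration is good to about 2 mm. A picture is of the moment at which its call begins. There is no depth.
- env.close_job(): hands the job in; it is judged then, once.
The state is a dict: "time_s": time; "joint_positions": joint angles; "qvel": joint speeds; "joint_efforts": joint torques, N m; "position": TCP position; "eef_rot": TCP orientation; "contact_force": force on the tool from outside, world axes, zero at the start; "wrist_torque": the same for the moment, N m; "grip_width": finger opening in mm; "grip_force": force on a finger pad.
Only numpy, scipy, OpenCV 4.12 (cv2) and the standard library are available. Lean on these libraries where they do the work, as an engineer would, in place of code of your own. Each camera call takes 0.05 s, during which the arm holds its last target. There are 200 camera calls.

## Working session

There is one attempt and no reset: what is moved stays moved. The work goes in short steps, Python scripts to look and compute and a tool call to move; the robot and the scene stay as the last step left them, time stands still between calls to the robot, and variables do not carry over. Pictures are saved under pics/ and viewed, at most 14 in all, crops included, and the job is handed in when it is done.

Besides the shell and the picture viewer there is one more tool, called after "Emit:" as a command line: name --pt "numbers of a row" for each row, then --argument value for the rest. drive_tool: Moves the arm, as the interface text tells. Its arguments: {"type":"object","properties":{"plan":{"type":"array"},"jaw":{"type":"number"},"newtons":{"type":"number"}},"required":["plan"]}

```bash
mkdir -p pics; cat > h.py <<'E'
from rig import env, imaging
import cv2, numpy as np, json
np.set_printoptions(precision=2,suppress=True)
def cap(n,f=None):
    d=imaging.capture(n); 
    if f: cv2.imwrite('pics/'+f,d['frame'])
    return d
def pix2w(d,u,v,z):
    M=d['mtx']; E=np.array(d['extrinsics']); R=E[:3,:3]; t=E[:3,3]
    c=-R.T@t; r=R.T@np.linalg.inv(M)@np.array([u,v,1.]); return c+r*(z-c[2])/r[2]
def w2pix(d,p):
    E=np.array(d['extrinsics']); q=np.array(d['mtx'])@(E[:3,:3]@np.array(p,float)+E[:3,3]); return q[:2]/q[2]
E
python3 - <<'E'
from h import *
for n in('top','side'):
    d=cap(n,n+'0.png'); E=np.array(d['extrinsics']); print(n,d['mtx'],E,-E[:3,:3].T@E[:3,3])
print(env.read_state())
E
```

```text
top [[373.66   0.   257.02]
 [  0.   373.66 188.82]
 [  0.     0.     1.  ]] [[  0.    -1.     0.01 -81.27]
 [ -0.99  -0.01  -0.15 623.04]
 [  0.15  -0.01  -0.99 968.28]
 [  0.     0.     0.     1.  ]] [ 469.19  -65.21 1052.6 ]
side [[476.65   0.   255.68]
 [  0.   476.65 196.05]
 [  0.     0.     1.  ]] [[   1.     -0.09    0.02 -622.35]
 [  -0.03   -0.6    -0.8    20.8 ]
 [   0.08    0.8    -0.6  1234.32]
 [   0.      0.      0.      1.  ]] [  515.83 -1024.97   771.14]
{'time_s': 0.1, 'joint_positions': array([65.31,  5.04, 78.62,  0.  , 96.46, -5.91]), 'qvel': array([-0.01, -0.13, -0.14,  0.03,  0.03, -0.01]), 'joint_efforts': array([  0.  , -35.3 , -31.42,  -0.  ,   0.01,  -0.  ]), 'position': array([176.9 , 520.28, 230.2 ]), 'eef_rot': array([[-0.95,  0.32, -0.  ],
       [ 0.32,  0.95, -0.  ],
       [ 0.  , -0.  , -1.  ]]), 'contact_force': array([0.39, 0.68, 0.69]), 'wrist_torque': array([-0.  , -0.04, -0.  ]), 'grip_force': 0.0, 'grip_width': 85.51162592929623}
```

View pics/top0.png

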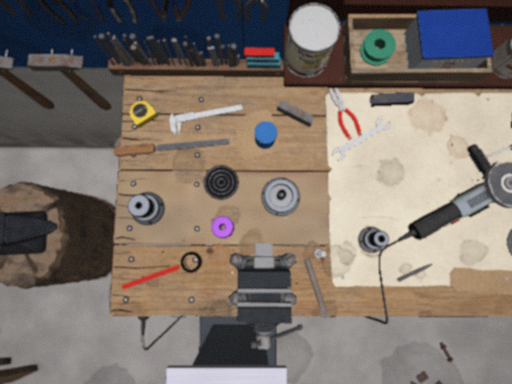

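View pics/side0.png

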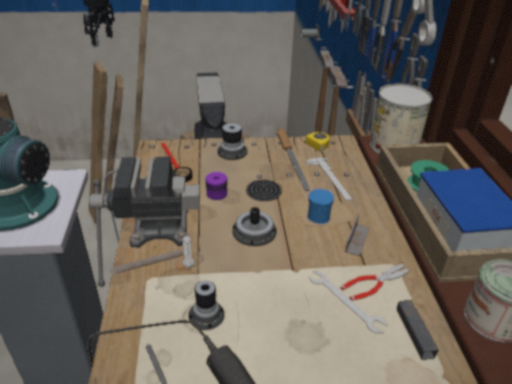

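```bash
python3 - <<'E'
import cv2,numpy as np
t=cv2.imread('pics/top0.png');s=cv2.imread('pics/side0.png')
def c(i,u,v,r=32):return cv2.resize(i[v-r:v+r,u-r:u+r],(256,256),interpolation=cv2.INTER_CUBIC)
cv2.imwrite('pics/c1.png',np.vstack([np.hstack([c(t,147,208),c(t,281,196),c(t,374,239)]),np.hstack([c(s,232,141),c(s,255,226),c(s,206,302)])]))
from h import *
d=cap('top')
for n,u,v,z in(('A',147,208,30),('B',281,196,30),('C',374,239,30),('mat',221,182,4),('tin',265,134,70),('bolt',320,254,80),('purple',222,227,56)):print(n,pix2w(d,u,v,z))
E
```

```text
A [571.1  223.08  30.  ]
B [ 606.69 -144.14   30.  ]
C [ 490.22 -397.15   30.  ]
mat [649.2   24.44   4.  ]
tin [771.32 -98.26  70.  ]
bolt [ 450.24 -239.9    80.  ]
purple [519.16  14.98  56.  ]
```

View pics/c1.png

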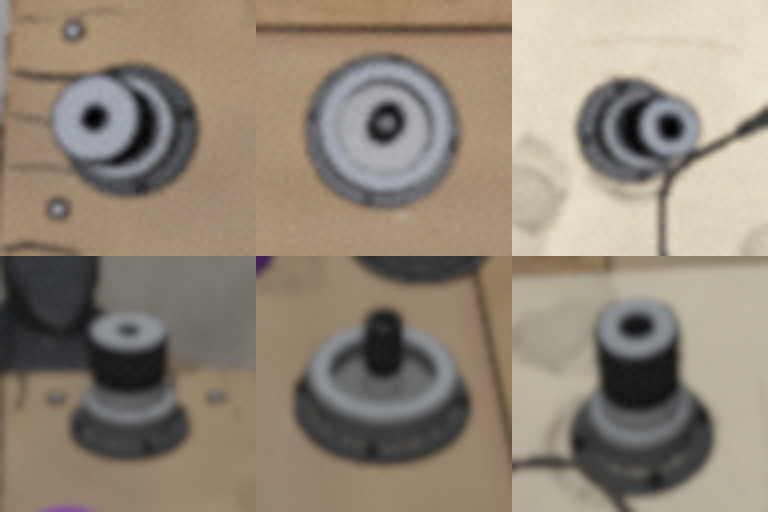

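Top face A (147,208): die ~32 px flange = medium, carrying the large punch; B (281,196) is the large die with the small punch; C (374,239) is the small die with the medium punch. The purple cylinder at (222,227) is the look-alike: ignored. The task is a three-cycle: small→mat, large→B, medium→A, small→C.

```bash
cat >> h.py <<'E'
from scipy.optimize import least_squares
def tri(dt,ds,pt,ps,z):
    "xy at height z seen at pt (top) / ps (side); prints per-camera and mean"
    a=pix2w(dt,*pt,z)[:2]; b=pix2w(ds,*ps,z)[:2]; return a,b,(a+b)/2
E
python3 - <<'E'
from h import *
t=cap('top');s=cap('side');k=np.array([.375,.375])
print('small',tri(t,s,np.array([281.5,194.75])-k,np.array([254.75,208.5])-k,70))
print('large',tri(t,s,np.array([139,205.75])-k,np.array([232,127.75])-k,86))
print('med',tri(t,s,np.array([381.25,238.75])-k,np.array([205.25,287.75])-k,86))
# mat dark blob, both cameras
for d,u,v,z in((t,221,182,4),(s,264,190,4)):
    g=cv2.cvtColor(d['frame'],6)[v-25:v+25,u-25:u+25]; m=(g<95).astype(np.uint8)
    m=cv2.morphologyEx(m,cv2.MORPH_CLOSE,np.ones((7,7)))
    n,l,st,c=cv2.connectedComponentsWithStats(m); i=1+np.argmax(st[1:,4]); p=c[i]+[u-25,v-25]; print('mat',st[i],p,pix2w(d,*p,z))
for n in 'ts':
  d={'t':t,'s':s}[n]
  for X in ((607,-144),(571,223),(490,-397)): print(n,w2pix(d,(*X,30)))
E
```

```text
small (array([ 605.67, -141.41]), array([ 607.63, -141.7 ]), array([ 606.65, -141.55]))
large (array([572.2 , 229.23]), array([571.57, 226.33]), array([571.89, 227.78]))
med (array([ 490.76, -396.82]), array([ 490.43, -398.61]), array([ 490.59, -397.71]))
mat [  8   8  42  35 950] [221.26 181.58] [650.42  23.73   4.  ]
mat [  7  15  36  35 651] [264.46 190.8 ] [650.32  15.74   4.  ]
t [280.95 195.89]
t [147.03 208.04]
t [373.95 239.08]
s [253.84 221.7 ]
s [231.62 144.32]
s [205.81 306.19]
```

Emit:
drive_tool --pt "0 0 0 -8" --pt "0 0 0 -16" --pt "0 0 0 -18.5" --pt "0 0 0 -18.5" --jaw 1 --newtons 40

```text
time_s: 0.65
position: [177.1, 520.6, 231.1]
eef_rot: [[-1.0, 0.005, -0.0], [0.005, 1.0, -0.0], [0.0, -0.0, -1.0]]
contact_force: [-0.2, 0.3, 0.3]
grip_width: 85.3
grip_force: 0.0
```

Emit:
drive_tool --pt "-215 -331 -20 0" --pt "-215 -331 -20 0" --pt "-215 -331 -20 0" --pt "-215 -331 -20 0" --pt "-215 -331 -20 0" --pt "-215 -331 -20 0" --pt "-215 -331 -20 0" --pt "-215 -331 -20 0" --pt "-215 -331 -20 0" --pt "-320 -496 0 0"

```text
time_s: 1.65
position: [416.3, 149.0, 247.4]
eef_rot: [[-1.0, 0.0, 0.002], [0.0, 1.0, 0.004], [-0.002, 0.004, -1.0]]
contact_force: [1.0, 0.2, 0.2]
grip_width: 85.5
grip_force: 0.0
```

Emit:
drive_tool --pt "-109 -165 0 0" --pt "-109 -165 0 0" --pt "-214 -331 -20 0" --pt "-214 -331 -20 0" --pt "-214 -331 -20 0" --pt "-214 -331 -20 0" --pt "-214 -331 -20 0" --pt "-214 -331 -20 0"

```text
time_s: 2.45
position: [630.4, -186.6, 265.9]
eef_rot: [[-1.0, 0.006, -0.0], [0.006, 1.0, 0.001], [0.0, 0.001, -1.0]]
contact_force: [-0.1, -0.2, 0.8]
grip_width: 85.2
grip_force: 0.0
```

```bash
python3 - <<'E'
from h import *
s=env.read_state();print(s['position'],s['eef_rot'],s['joint_positions'])
E
```

```text
[ 630.45 -186.58  265.88] [[-1.    0.01 -0.  ]
 [ 0.01  1.    0.  ]
 [ 0.    0.   -1.  ]] [ -21.44   18.9    58.21    0.03  102.9  -111.1 ]
```

Emit:
drive_tool --pt "24 45 50 0" --pt "24 45 100 0" --pt "24 45 150 0" --pt "24 45 150 0" --pt "24 45 150 0"

```text
time_s: 2.95
position: [602.9, -138.2, 110.9]
eef_rot: [[-1.0, 0.005, -0.009], [0.004, 1.0, 0.004], [0.009, 0.004, -1.0]]
contact_force: [0.3, 0.3, -0.3]
grip_width: 85.2
grip_force: 0.0
```

```bash
python3 - <<'E'
from h import *
s=env.read_state();print(s['position'],s['eef_rot'][:,2],s['contact_force'])
cap('side','s1.png');E=cv2.imread('pics/s1.png')[120:280,160:350];cv2.imwrite('pics/s1c.png',cv2.resize(E,None,fx=4,fy=3.75)[:600])
E
```

```text
[ 602.88 -138.16  110.89] [-0.01  0.   -1.  ] [ 0.33  0.32 -0.31]
```

View pics/s1c.png

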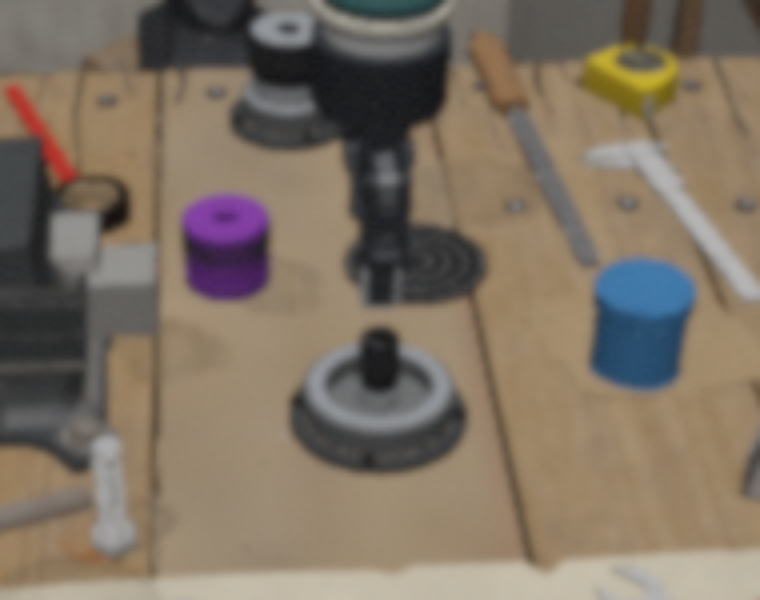

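The picture shows the open gripper above the small punch (crop 380,360), aligned with it. Settle, then go down.

Emit:
drive_tool --pt "0 0 0 0" --pt "0 0 0 0"

```text
time_s: 3.2
position: [607.3, -140.7, 119.3]
eef_rot: [[-1.0, 0.005, 0.005], [0.005, 1.0, -0.002], [-0.005, -0.002, -1.0]]
contact_force: [0.5, 0.6, 0.3]
grip_width: 85.4
grip_force: 0.0
```

Emit:
drive_tool --pt "0 0 20 0" --pt "0 0 40 0" --pt "0 0 55 0" --pt "0 0 68 0" --pt "0 0 76 0" --pt "0 0 79 0" --pt "0 0 79 0" --pt "0 0 79 0" --pt "0 0 79 0"

```text
time_s: 4.1
position: [606.2, -140.5, 38.2]
eef_rot: [[-1.0, 0.005, 0.002], [0.005, 1.0, -0.0], [-0.002, -0.0, -1.0]]
contact_force: [-0.1, -0.2, -0.2]
grip_width: 85.4
grip_force: 0.0
```

Emit:
drive_tool --pt "0 0 0 0" --pt "0 0 0 0" --pt "0 0 0 0" --pt "0 0 0 0" --pt "0 0 0 0" --pt "0 0 0 0" --pt "0 0 0 0" --pt "0 0 0 0" --jaw 0 --newtons 40

```text
time_s: 4.9
position: [605.5, -141.3, 37.3]
eef_rot: [[-1.0, 0.005, -0.0], [0.005, 1.0, -0.001], [-0.0, -0.001, -1.0]]
contact_force: [-1.2, -5.6, 0.1]
grip_width: 23.2
grip_force: 39.2
```

Emit:
drive_tool --pt "0 0 -20 0" --pt "0 0 -50 0" --pt "0 0 -85 0" --pt "-15 50 -95 0" --pt "-30 90 -95 0" --pt "-40 130 -95 0" --pt "-44 155 -90 0" --pt "-44 163 -80 0" --pt "-44 163 -75 0" --pt "-44 163 -75 0"

```text
time_s: 5.9
position: [648.9, 21.9, 109.9]
eef_rot: [[-1.0, 0.005, -0.004], [0.005, 1.0, 0.0], [0.004, 0.0, -1.0]]
contact_force: [-0.7, 0.1, -1.9]
grip_width: 23.1
grip_force: 40.5
```

Emit:
drive_tool --pt "0 0 0 0" --pt "0 0 0 0" --pt "0 0 20 0" --pt "0 0 40 0" --pt "0 0 55 0" --pt "0 0 65 0" --pt "0 0 70 0" --pt "0 0 70 0" --pt "0 0 70 0"

```text
time_s: 6.8
position: [651.0, 22.4, 43.2]
eef_rot: [[-1.0, 0.005, 0.002], [0.005, 1.0, 0.0], [-0.002, 0.0, -1.0]]
contact_force: [0.1, 0.2, -1.5]
grip_width: 23.0
grip_force: 40.5
```

Emit:
drive_tool --pt "0 0 7 0" --pt "0 0 12 0" --pt "0 0 14 0" --pt "0 0 14 0" --pt "0 0 14 0"

```text
time_s: 7.3
position: [650.4, 22.5, 28.2]
eef_rot: [[-1.0, 0.005, -0.0], [0.005, 1.0, 0.0], [0.0, 0.0, -1.0]]
contact_force: [0.6, 0.3, -1.2]
grip_width: 22.8
grip_force: 40.5
```

Emit:
drive_tool --pt "0 0 0.5 0" --pt "0 0 1 0" --pt "0 0 1.5 0" --pt "0 0 1.5 0"

```text
time_s: 7.7
position: [650.4, 22.5, 26.8]
eef_rot: [[-1.0, 0.005, 0.0], [0.005, 1.0, 0.0], [-0.0, 0.0, -1.0]]
contact_force: [0.5, -0.5, -2.5]
grip_width: 22.8
grip_force: 40.6
```

Emit:
drive_tool --pt "0 0 0.5 0" --pt "0 0 1 0" --pt "0 0 1 0"

```text
time_s: 8.0
position: [650.6, 22.4, 26.7]
eef_rot: [[-1.0, 0.005, 0.001], [0.005, 1.0, 0.0], [-0.001, 0.0, -1.0]]
contact_force: [-1.6, -1.2, 2.8]
grip_width: 22.8
grip_force: 41.0
```

Emit:
drive_tool --pt "0 0 -0.5 0" --pt "0 0 -0.5 0" --pt "0 0 -0.5 0" --pt "0 0 -0.5 0" --pt "0 0 -20 0" --pt "0 0 -50 0" --pt "0 0 -90 0" --pt "0 0 -130 0" --pt "0 0 -165 0" --pt "0 0 -165 0" --jaw 1

```text
time_s: 9.0
position: [653.5, 22.3, 198.9]
eef_rot: [[-1.0, 0.005, 0.014], [0.005, 1.0, -0.001], [-0.014, -0.001, -1.0]]
contact_force: [-0.3, -0.1, 1.1]
grip_width: 85.1
grip_force: 0.0
```

Emit:
drive_tool --pt "15 45 0 0" --pt "30 90 0 0" --pt "50 135 0 0" --pt "70 180 0 0" --pt "79 200 0 0" --pt "79 205 0 0" --pt "79 205 0 0" --pt "79 205 0 0" --pt "79 205 0 0"

```text
time_s: 9.9
position: [573.1, 226.3, 190.4]
eef_rot: [[-1.0, 0.007, -0.0], [0.007, 1.0, -0.0], [0.0, -0.0, -1.0]]
contact_force: [-0.7, -0.0, -0.1]
grip_width: 85.1
grip_force: 0.0
```

```bash
python3 - <<'E'
from h import *
s=env.read_state();print(s['position'],s['eef_rot'],s['joint_positions'])
a=cap('side')['frame'][80:250,150:350];b=cap('top')['frame'][140:310,120:320]
cv2.imwrite('pics/m2.png',cv2.resize(np.hstack([a,b]),(800,340),interpolation=cv2.INTER_CUBIC))
E
```

```text
[573.07 226.28 190.4 ] [[-1.    0.01 -0.  ]
 [ 0.01  1.   -0.  ]
 [ 0.   -0.   -1.  ]] [ 16.29  14.05  72.78  -0.02  93.18 -73.3 ]
```

View pics/m2.png

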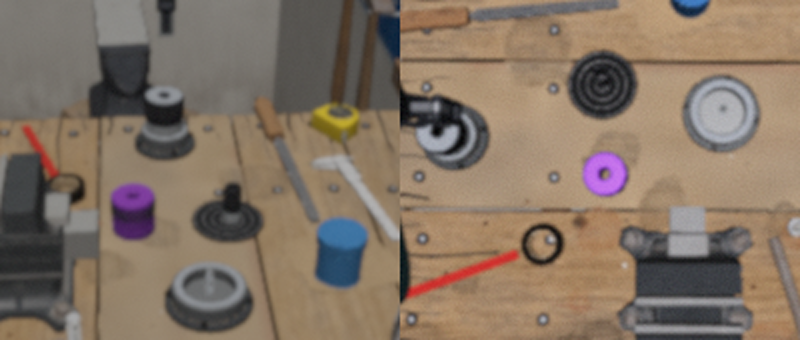

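Small punch stands upright on the mat (side crop 232,200); die B is empty with its stud visible. Measuring die B while lowering on the large punch.

Emit:
drive_tool --pt "1 1 30 0" --pt "1 1 60 0" --pt "1 1 90 0" --pt "1 1 110 0" --pt "1 1 125 0" --pt "1 1 135 0" --pt "1 1 139 0" --pt "1 1 139 0" --pt "1 1 139 0" --pt "1 1 139 0"

```text
time_s: 11.0
position: [572.2, 229.1, 53.2]
eef_rot: [[-1.0, 0.005, 0.002], [0.005, 1.0, 0.001], [-0.002, 0.001, -1.0]]
contact_force: [-0.8, -0.6, 0.2]
grip_width: 85.6
grip_force: 0.0
```

```bash
cat >> h.py <<'E'
def die(d,xy,R,z=30):
    "centre of bright die rim (outer circle radius R at z) by fitting projected circle to image edges"
    g=cv2.GaussianBlur(cv2.cvtColor(d['frame'],6),(0,0),.8).astype(np.float32)
    a=np.linspace(0,2*np.pi,120,endpoint=False)
    def ring(c,r):
        P=np.array([w2pix(d,(c[0]+r*np.cos(t),c[1]+r*np.sin(t),z)) for t in a],np.float32)
        return cv2.remap(g,P[:,:1],P[:,1:],1).ravel()
    best=max(((ring((x,y),R-3).mean()-ring((x,y),R+3).mean(),x,y) for x in np.arange(xy[0]-8,xy[0]+8.1,1) for y in np.arange(xy[1]-8,xy[1]+8.1,1)))
    return best
E
python3 - <<'E'
from h import *
s=env.read_state();print(s['position'],s['contact_force'])
for n in('top','side'):
    d=cap(n);print(n,die(d,(607,-142),46), die(d,(607,-142),33.5))
    c=w2pix(d,(607,-142,30)).round().astype(int);f=d['frame'][c[1]-32:c[1]+32,c[0]-32:c[0]+32]
    cv2.imwrite(f'pics/b_{n}.png',cv2.resize(f,(384,384),interpolation=cv2.INTER_CUBIC));print(c-32)
a=[cv2.imread(f'pics/b_{n}.png') for n in('top','side')];cv2.imwrite('pics/b.png',np.hstack(a))
E
```

```text
[572.23 229.12  53.17] [-0.81 -0.59  0.19]
top (np.float32(34.231544), np.float64(609.0), np.float64(-143.0)) (np.float32(24.00235), np.float64(600.0), np.float64(-138.0))
[248 164]
side (np.float32(19.133507), np.float64(608.0), np.float64(-145.0)) (np.float32(5.8236847), np.float64(599.0), np.float64(-150.0))
[222 189]
```

View pics/b.png

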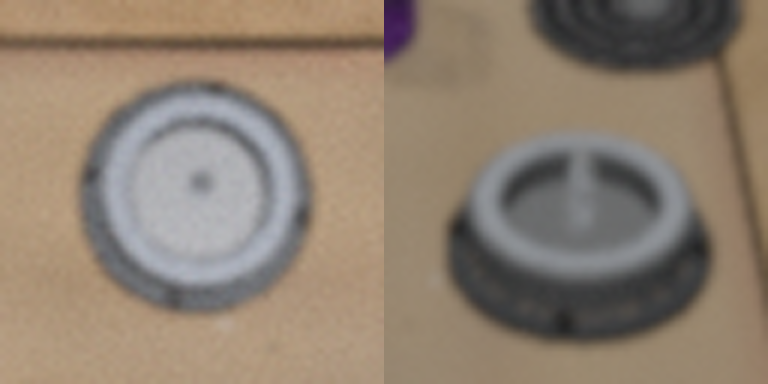

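Emit:
drive_tool --pt "0 0 1 0" --pt "0 0 1 0" --pt "0 0 1 0" --pt "0 0 1 0" --pt "0 0 1 0" --pt "0 0 1 0" --pt "0 0 1 0" --pt "0 0 1 0" --jaw 0 --newtons 70

```text
time_s: 11.9
position: [571.8, 228.7, 51.4]
eef_rot: [[-1.0, 0.005, 0.001], [0.005, 1.0, -0.0], [-0.001, -0.0, -1.0]]
contact_force: [-0.9, -1.5, 5.5]
grip_width: 56.3
grip_force: 75.8
```

```bash
python3 - <<'E'
from h import *
t=cap('top');s=cap('side')
print(pix2w(t,280.75,194.9,30),pix2w(t,281.1,193.9,60),pix2w(s,254.1,222.6,30),pix2w(s,254.6,214.4,60))
E
```

```text
[ 609.75 -143.46   30.  ] [ 608.35 -142.12   60.  ] [ 607.34 -147.41   30.  ] [ 607.4  -152.99   60.  ]
```

Emit:
drive_tool --pt "0 0 -15 0" --pt "0 0 -40 0" --pt "0 0 -70 0" --pt "0 0 -95 0" --pt "-4 -30 -100 0" --pt "-8 -75 -100 0" --pt "-13 -120 -100 0" --pt "-17 -165 -100 0" --pt "-21 -210 -100 0" --pt "-25 -255 -100 0"

```text
time_s: 13.0
position: [593.8, -27.3, 148.8]
eef_rot: [[-1.0, 0.004, -0.004], [0.004, 1.0, 0.002], [0.004, 0.002, -1.0]]
contact_force: [0.6, -0.4, -5.3]
grip_width: 56.2
grip_force: 76.6
```

Emit:
drive_tool --pt "-5 -40 0 0" --pt "-8 -75 0 0" --pt "-10 -100 0 0" --pt "-11 -112 0 0" --pt "-11 -116 0 0" --pt "-11 -116 0 0" --pt "-11 -116 20 0" --pt "-11 -116 40 0" --pt "-11 -116 50 0" --pt "-11 -116 50 0"

```text
time_s: 14.0
position: [604.1, -140.3, 98.2]
eef_rot: [[-1.0, 0.003, -0.005], [0.003, 1.0, 0.002], [0.005, 0.002, -1.0]]
contact_force: [-0.4, 0.5, -5.0]
grip_width: 56.2
grip_force: 76.5
```

Emit:
drive_tool --pt "0 0 0 0" --pt "0 0 0 0" --pt "0 0 0 0"

```text
time_s: 14.3
position: [606.4, -142.5, 102.3]
eef_rot: [[-1.0, 0.005, 0.003], [0.005, 1.0, -0.001], [-0.003, -0.001, -1.0]]
contact_force: [-1.7, -0.5, -5.0]
grip_width: 56.6
grip_force: 76.6
```

```bash
python3 - <<'E'
from h import *
s=env.read_state();p=s['position'];print(p,s['contact_force'])
im=[]
for n in('top','side'):
    d=cap(n);c=w2pix(d,(608,-143,70)).round().astype(int)-32;print(n,c,[w2pix(d,(p[0],p[1],p[2]-21.4+h)) for h in(0,56)])
    im.append(cv2.resize(d['frame'][c[1]:c[1]+64,c[0]:c[0]+64],(384,384),interpolation=cv2.INTER_CUBIC))
cv2.imwrite('pics/b2.png',np.hstack(im))
E
```

```text
[ 606.39 -142.46  102.34] [-1.69 -0.54 -5.  ]
top [250 162] [array([281.84, 193.54]), array([283.62, 190.39])]
side [223 176] [array([253.98, 204.7 ]), array([254.49, 185.38])]
```

View pics/b2.png

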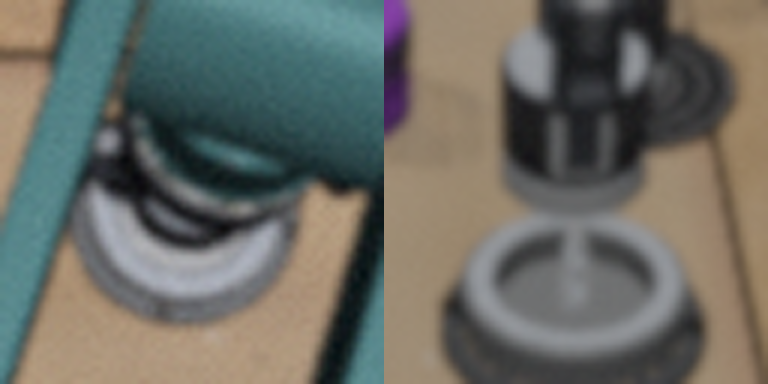

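Side view: punch axis (crop col 574) over the stud (573) and the rim centre (574.5). Lowering by feel.

Emit:
drive_tool --pt "-1 -0.5 8 0" --pt "-1 -0.5 16 0" --pt "-1 -0.5 22 0" --pt "-1 -0.5 27 0" --pt "-1 -0.5 30 0" --pt "-1 -0.5 32 0" --pt "-1 -0.5 32 0" --pt "-1 -0.5 32 0" --pt "-1 -0.5 32 0"

```text
time_s: 15.3
position: [606.8, -142.9, 69.2]
eef_rot: [[-1.0, 0.005, 0.001], [0.005, 1.0, -0.0], [-0.001, -0.0, -1.0]]
contact_force: [0.7, 0.3, -4.6]
grip_width: 56.5
grip_force: 76.6
```

Emit:
drive_tool --pt "0 0 4 0" --pt "0 0 8 0" --pt "0 0 12 0" --pt "0 0 15 0" --pt "0 0 18 0" --pt "0 0 20 0" --pt "0 0 22 0" --pt "0 0 22 0"

```text
time_s: 16.1
position: [606.3, -142.8, 46.3]
eef_rot: [[-1.0, 0.005, -0.001], [0.005, 1.0, 0.0], [0.001, 0.0, -1.0]]
contact_force: [-0.7, 0.3, -5.7]
grip_width: 56.3
grip_force: 76.7
```

In the pocket, no force. Down to the floor.

Emit:
drive_tool --pt "0 0 3 0" --pt "0 0 6 0" --pt "0 0 8 0" --pt "0 0 9.5 0" --pt "0 0 10.5 0" --pt "0 0 11 0" --pt "0 0 11 0"

```text
time_s: 16.8
position: [606.5, -142.8, 35.7]
eef_rot: [[-1.0, 0.005, -0.0], [0.005, 1.0, 0.0], [0.0, 0.0, -1.0]]
contact_force: [-0.3, -0.1, -5.4]
grip_width: 56.2
grip_force: 76.7
```

Emit:
drive_tool --pt "0 0 0.5 0" --pt "0 0 0.5 0" --pt "0 0 0.5 0" --pt "0 0 0.5 0" --pt "0 0 -15 0" --pt "0 0 -45 0" --pt "0 0 -85 0" --pt "0 0 -125 0" --pt "0 0 -150 0" --pt "0 0 -150 0" --jaw 1

```text
time_s: 17.8
position: [609.3, -143.7, 193.7]
eef_rot: [[-1.0, 0.005, 0.012], [0.005, 1.0, -0.004], [-0.013, -0.004, -1.0]]
contact_force: [0.8, -0.2, 0.7]
grip_width: 85.5
grip_force: 0.0
```

Emit:
drive_tool --pt "18 -40 0 0" --pt "36 -80 0 0" --pt "54 -120 0 0" --pt "72 -160 0 0" --pt "90 -200 0 0" --pt "105 -235 0 0" --pt "114 -251 0 0" --pt "116 -255 0 0" --pt "116 -255 0 0" --pt "116 -255 0 0"

```text
time_s: 18.8
position: [490.1, -395.7, 185.7]
eef_rot: [[-1.0, 0.003, 0.0], [0.003, 1.0, 0.001], [-0.0, 0.001, -1.0]]
contact_force: [0.2, 1.0, -0.0]
grip_width: 85.5
grip_force: 0.0
```

```bash
python3 - <<'E'
from h import *
s=env.read_state();p=s['position'];print(p,s['eef_rot'][:,1],s['joint_positions'])
t=cap('top');d=cap('side')
print(die(t,(571,226),36),die(d,(571,226),36))
im=[]
for f,D,P in(('A',t,(571,226,30)),('A',d,(571,226,30)),('B',d,(607,-143,50)),('C',d,(490,-398,120))):
    c=w2pix(D,P).round().astype(int)-32;print(c)
    im.append(cv2.resize(D['frame'][c[1]:c[1]+64,c[0]:c[0]+64],(300,300),interpolation=cv2.INTER_CUBIC))
cv2.imwrite('pics/b3.png',np.vstack([np.hstack(im[:2]),np.hstack(im[2:])]))
E
```

```text
[ 490.13 -395.72  185.65] [0. 1. 0.] [ -44.1    15.91   71.04    0.06   93.08 -133.92]
(np.float32(47.927055), np.float64(573.0), np.float64(229.0)) (np.float32(21.26052), np.float64(570.0), np.float64(228.0))
[114 176]
[200 112]
[222 183]
[172 243]
```

View pics/b3.png

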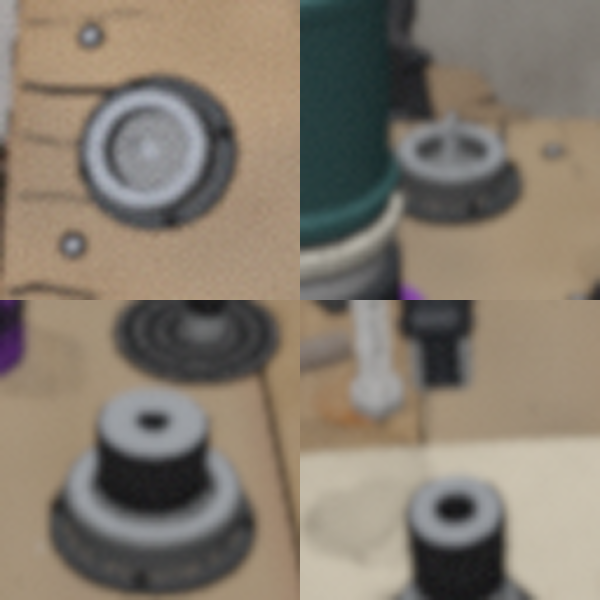

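Large punch is home in B (side crop, flush in pocket); die A is empty with its stud showing; gripper over the medium punch.

Emit:
drive_tool --pt "-0.5 -2 30 0" --pt "-0.5 -2 60 0" --pt "-0.5 -2 85 0" --pt "-0.5 -2 105 0" --pt "-0.5 -2 120 0" --pt "-0.5 -2 129 0" --pt "-0.5 -2 133 0" --pt "-0.5 -2 133 0" --pt "-0.5 -2 133 0" --pt "-0.5 -2 133 0"

```text
time_s: 19.9
position: [490.4, -399.8, 54.1]
eef_rot: [[-1.0, 0.005, 0.002], [0.005, 1.0, -0.002], [-0.002, -0.002, -1.0]]
contact_force: [0.2, -0.3, -0.5]
grip_width: 85.1
grip_force: 0.0
```

Emit:
drive_tool --pt "0 0 0 0" --pt "0 0 0 0" --pt "0 0 0 0" --pt "0 0 0 0" --pt "0 0 0 0" --pt "0 0 0 0" --pt "0 0 0 0" --pt "0 0 0 0" --pt "0 0 0 0" --jaw 0 --newtons 60

```text
time_s: 20.8
position: [490.0, -399.1, 53.2]
eef_rot: [[-1.0, 0.005, 0.0], [0.005, 1.0, 0.0], [-0.0, 0.0, -1.0]]
contact_force: [-0.3, 2.5, 5.4]
grip_width: 39.6
grip_force: 61.6
```

Emit:
drive_tool --pt "0 0 -15 0" --pt "0 0 -40 0" --pt "0 0 -75 0" --pt "0 0 -105 0" --pt "-4 35 -110 0" --pt "-10 80 -110 0" --pt "-16 125 -110 0" --pt "-22 170 -110 0" --pt "-28 215 -110 0" --pt "-34 260 -110 0"

```text
time_s: 21.8
position: [524.4, -137.9, 161.7]
eef_rot: [[-1.0, 0.006, -0.002], [0.006, 1.0, 0.0], [0.002, 0.0, -1.0]]
contact_force: [0.9, -1.2, -2.7]
grip_width: 39.3
grip_force: 61.6
```

Emit:
drive_tool --pt "-6 45 0 0" --pt "-12 90 0 0" --pt "-17 135 0 0" --pt "-22 180 0 0" --pt "-27 225 0 0" --pt "-32 270 0 0" --pt "-37 310 0 0" --pt "-41 340 0 0" --pt "-44 360 0 0" --pt "-44 368 0 0"

```text
time_s: 22.8
position: [570.4, 230.0, 161.2]
eef_rot: [[-1.0, 0.003, -0.002], [0.003, 1.0, -0.001], [0.002, -0.001, -1.0]]
contact_force: [-0.3, -0.4, -4.5]
grip_width: 39.6
grip_force: 61.8
```

Emit:
drive_tool --pt "0 0 0 0" --pt "0 0 0 0" --pt "0 0 20 0" --pt "0 0 40 0" --pt "0 0 55 0" --pt "0 0 60 0" --pt "0 0 60 0" --pt "0 0 60 0" --pt "0 0 60 0"

```text
time_s: 23.7
position: [571.8, 228.5, 104.4]
eef_rot: [[-1.0, 0.005, 0.003], [0.005, 1.0, 0.001], [-0.003, 0.001, -1.0]]
contact_force: [-0.9, 0.3, -5.0]
grip_width: 39.4
grip_force: 61.6
```

```bash
python3 - <<'E'
from h import *
s=env.read_state();p=s['position'];print(p,s['contact_force'])
t=cap('top');d=cap('side');im=[]
print(die(t,(490,-398),26),die(d,(490,-398),26))
for D,P in((d,(571,228,70)),(t,(571,228,50)),(d,(490,-398,40)),(t,(490,-398,30))):
    c=w2pix(D,P).round().astype(int)-32;print(c,w2pix(D,(p[0],p[1],p[2]-23.2)))
    im.append(cv2.resize(D['frame'][c[1]:c[1]+64,c[0]:c[0]+64],(300,300),interpolation=cv2.INTER_CUBIC))
cv2.imwrite('pics/b4.png',np.vstack([np.hstack(im[:2]),np.hstack(im[2:])]))
E
```

```text
[571.77 228.47 104.35] [-0.85  0.29 -5.01]
(np.float32(29.829712), np.float64(490.0), np.float64(-396.0)) (np.float32(10.52639), np.float64(489.0), np.float64(-395.0))
[199 100] [231.67 128.47]
[111 175] [139.47 205.74]
[174 271] [231.67 128.47]
[342 207] [139.47 205.74]
```

View pics/b4.png

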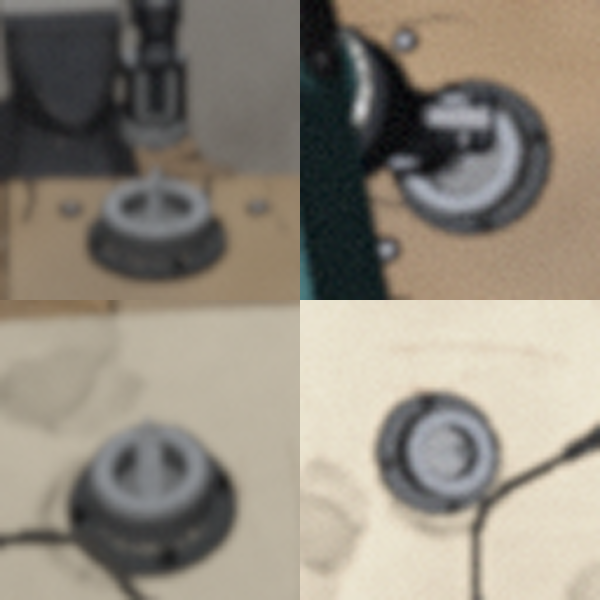

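Side view: punch axis (crop col 155) over stud/rim (156). Lowering by feel.

Emit:
drive_tool --pt "0 0 8 0" --pt "0 0 16 0" --pt "0 0 22 0" --pt "0 0 27 0" --pt "0 0 30 0" --pt "0 0 32 0" --pt "0 0 32 0" --pt "0 0 32 0"

```text
time_s: 24.6
position: [571.1, 228.4, 71.0]
eef_rot: [[-1.0, 0.005, 0.001], [0.005, 1.0, 0.0], [-0.001, 0.0, -1.0]]
contact_force: [-0.4, 0.3, -4.3]
grip_width: 39.5
grip_force: 61.7
```

Emit:
drive_tool --pt "0 0 4 0" --pt "0 0 8 0" --pt "0 0 12 0" --pt "0 0 14 0" --pt "0 0 14 0"

```text
time_s: 25.1
position: [570.4, 228.2, 56.0]
eef_rot: [[-1.0, 0.005, -0.001], [0.005, 1.0, -0.0], [0.001, -0.0, -1.0]]
contact_force: [-0.5, 0.5, -3.8]
grip_width: 38.9
grip_force: 61.7
```

Emit:
drive_tool --pt "0 0 2 0" --pt "0 0 4 0" --pt "0 0 6 0" --pt "0 0 8 0" --pt "0 0 9 0" --pt "0 0 9 0"

```text
time_s: 25.7
position: [570.7, 228.3, 47.4]
eef_rot: [[-1.0, 0.005, -0.0], [0.005, 1.0, -0.0], [0.0, -0.0, -1.0]]
contact_force: [-0.2, 1.1, -3.2]
grip_width: 39.3
grip_force: 61.7
```

Emit:
drive_tool --pt "0 0 3 0" --pt "0 0 6 0" --pt "0 0 8 0" --pt "0 0 9 0" --pt "0 0 9 0"

```text
time_s: 26.2
position: [570.7, 228.3, 38.4]
eef_rot: [[-1.0, 0.005, -0.001], [0.005, 1.0, -0.0], [0.001, -0.0, -1.0]]
contact_force: [-0.4, 0.4, -3.9]
grip_width: 39.4
grip_force: 61.7
```

Emit:
drive_tool --pt "0 0 0.8 0" --pt "0 0 0.8 0" --pt "0 0 0.8 0"

```text
time_s: 26.5
position: [570.9, 228.4, 38.0]
eef_rot: [[-1.0, 0.005, 0.0], [0.005, 1.0, 0.0], [-0.0, 0.0, -1.0]]
contact_force: [-0.8, -0.8, -4.3]
grip_width: 39.3
grip_force: 61.7
```

Emit:
drive_tool --pt "0 0 0 0" --pt "0 0 0 0" --pt "0 0 0 0" --pt "0 0 0 0" --pt "0 0 -15 0" --pt "0 0 -45 0" --pt "0 0 -85 0" --pt "0 0 -125 0" --pt "0 0 -150 0" --pt "0 0 -150 0" --jaw 1

```text
time_s: 27.5
position: [573.6, 229.2, 195.8]
eef_rot: [[-1.0, 0.005, 0.012], [0.005, 1.0, 0.004], [-0.012, 0.004, -1.0]]
contact_force: [0.4, 0.6, 1.1]
grip_width: 85.4
grip_force: 0.0
```

Emit:
drive_tool --pt "-18 -45 0 0" --pt "-36 -90 0 0" --pt "-54 -135 0 0" --pt "-70 -175 0 0" --pt "-79 -199 0 0" --pt "-81 -206 0 0" --pt "-81 -206 0 0" --pt "-81 -206 0 0" --pt "-81 -206 0 0"

```text
time_s: 28.4
position: [650.4, 23.7, 188.0]
eef_rot: [[-1.0, 0.003, -0.0], [0.003, 1.0, 0.001], [0.0, 0.001, -1.0]]
contact_force: [-0.2, 0.5, 0.1]
grip_width: 85.5
grip_force: 0.0
```

```bash
python3 - <<'E'
from h import *
s=env.read_state();p=s['position'];print(p,s['contact_force'])
t=cap('top');d=cap('side');im=[]
for D,P in((d,(571,228,50)),(d,(650,22,60))):
    c=w2pix(D,P).round().astype(int)-32;print(c,w2pix(D,(p[0],p[1],60)))
    im.append(cv2.resize(D['frame'][c[1]:c[1]+64,c[0]:c[0]+64],(384,384),interpolation=cv2.INTER_CUBIC))
cv2.imwrite('pics/b5.png',np.hstack(im))
E
```

```text
[650.38  23.74 188.04] [-0.22  0.5   0.08]
[199 106] [264.89 172.1 ]
[233 140] [264.89 172.1 ]
```

View pics/b5.png

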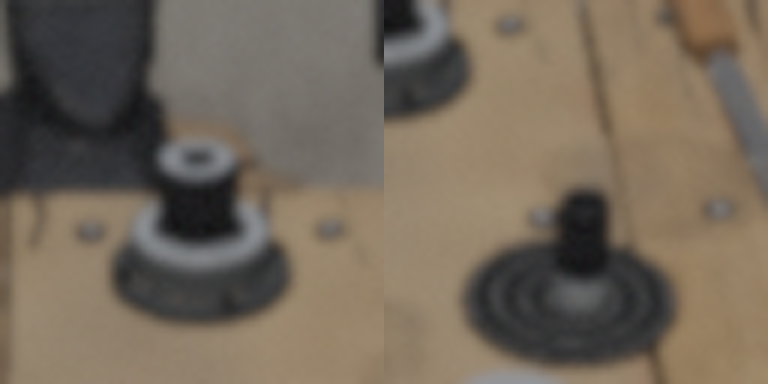

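Medium is home in A. The small punch on the mat sits about 2 mm in +x of the tool (crop col 583); I correct for that.

Emit:
drive_tool --pt "-1.5 -1 30 0" --pt "-1.5 -1 65 0" --pt "-1.5 -1 100 0" --pt "-1.5 -1 125 0" --pt "-1.5 -1 145 0" --pt "-1.5 -1 155 0" --pt "-1.5 -1 160 0" --pt "-1.5 -1 160 0" --pt "-1.5 -1 160 0" --pt "-1.5 -1 160 0"

```text
time_s: 29.5
position: [653.4, 20.9, 29.7]
eef_rot: [[-1.0, 0.005, 0.003], [0.005, 1.0, -0.0], [-0.003, -0.0, -1.0]]
contact_force: [-0.0, -0.8, -0.2]
grip_width: 85.7
grip_force: 0.0
```

Emit:
drive_tool --pt "0 0 0 0" --pt "0 0 0 0" --pt "0 0 0 0" --pt "0 0 0 0" --pt "0 0 0 0" --pt "0 0 0 0" --pt "0 0 0 0" --pt "0 0 0 0" --pt "0 0 0 0" --pt "0 0 0 0" --jaw 0 --newtons 40

```text
time_s: 30.5
position: [652.4, 20.8, 28.1]
eef_rot: [[-1.0, 0.005, 0.0], [0.005, 1.0, -0.0], [-0.0, -0.0, -1.0]]
contact_force: [-0.9, -1.0, 3.0]
grip_width: 22.7
grip_force: 39.2
```

Emit:
drive_tool --pt "0 0 -20 0" --pt "0 0 -55 0" --pt "0 0 -95 0" --pt "0 0 -115 0" --pt "12 -32 -115 0" --pt "28 -74 -115 0" --pt "44 -116 -115 0" --pt "60 -158 -115 0" --pt "76 -200 -115 0" --pt "92 -242 -115 0"

```text
time_s: 31.5
position: [558.1, -221.6, 141.9]
eef_rot: [[-1.0, 0.005, -0.001], [0.005, 1.0, 0.001], [0.001, 0.001, -1.0]]
contact_force: [0.5, -0.1, -2.1]
grip_width: 23.0
grip_force: 39.5
```

Emit:
drive_tool --pt "16 -42 0 0" --pt "32 -84 0 0" --pt "48 -126 0 0" --pt "60 -155 0 0" --pt "66 -170 0 0" --pt "68 -176 0 0" --pt "68 -176 15 0" --pt "68 -176 30 0" --pt "68 -176 38 0" --pt "68 -176 38 0"

```text
time_s: 32.5
position: [489.7, -393.7, 101.5]
eef_rot: [[-1.0, 0.003, -0.004], [0.003, 1.0, 0.005], [0.004, 0.004, -1.0]]
contact_force: [-0.0, 0.1, -2.4]
grip_width: 22.7
grip_force: 39.5
```

Emit:
drive_tool --pt "0 0 0 0" --pt "0 0 0 0" --pt "0 0 0 0"

```text
time_s: 32.8
position: [490.8, -396.5, 105.9]
eef_rot: [[-1.0, 0.005, 0.001], [0.005, 1.0, -0.001], [-0.001, -0.001, -1.0]]
contact_force: [0.0, -0.1, -1.3]
grip_width: 22.6
grip_force: 39.5
```

```bash
python3 - <<'E'
from h import *
s=env.read_state();p=s['position'];print(p,s['contact_force'])
t=cap('top');d=cap('side');im=[]
for D,P in((d,(490,-398,60)),(t,(490,-398,50))):
    c=w2pix(D,P).round().astype(int)-32;print(c,w2pix(D,(p[0],p[1],p[2]-24)))
    im.append(cv2.resize(D['frame'][c[1]:c[1]+64,c[0]:c[0]+64],(384,384),interpolation=cv2.INTER_CUBIC))
cv2.imwrite('pics/b6.png',np.hstack(im))
E
```

```text
[ 490.84 -396.48  105.91] [ 0.04 -0.15 -1.26]
[173 264] [205.17 288.  ]
[345 207] [380.2  238.38]
```

View pics/b6.png

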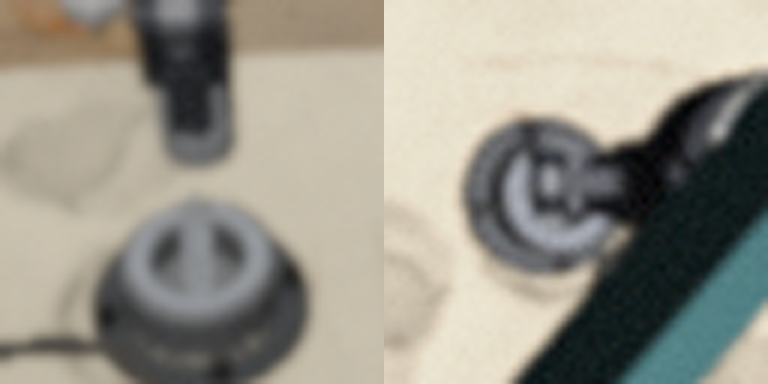

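Side view: punch (crop col 198) over the stud (199). Lowering by feel.

Emit:
drive_tool --pt "0 -0.8 8 0" --pt "0 -0.8 16 0" --pt "0 -0.8 22 0" --pt "0 -0.8 27 0" --pt "0 -0.8 30 0" --pt "0 -0.8 32 0" --pt "0 -0.8 32 0" --pt "0 -0.8 32 0"

```text
time_s: 33.7
position: [490.5, -397.2, 73.2]
eef_rot: [[-1.0, 0.005, 0.0], [0.005, 1.0, -0.0], [-0.0, -0.0, -1.0]]
contact_force: [-0.5, -0.8, -1.1]
grip_width: 22.9
grip_force: 39.5
```

Emit:
drive_tool --pt "0 0 4 0" --pt "0 0 8 0" --pt "0 0 12 0" --pt "0 0 14 0" --pt "0 0 14 0"

```text
time_s: 34.2
position: [490.0, -396.8, 58.1]
eef_rot: [[-1.0, 0.005, -0.001], [0.005, 1.0, 0.001], [0.001, 0.001, -1.0]]
contact_force: [0.4, 0.4, -1.3]
grip_width: 22.8
grip_force: 39.5
```

Emit:
drive_tool --pt "0 0 2 0" --pt "0 0 4 0" --pt "0 0 6 0" --pt "0 0 8 0" --pt "0 0 9 0" --pt "0 0 9 0"

```text
time_s: 34.8
position: [490.2, -396.9, 49.6]
eef_rot: [[-1.0, 0.005, -0.0], [0.005, 1.0, 0.0], [0.0, 0.0, -1.0]]
contact_force: [-0.1, 0.7, -1.6]
grip_width: 23.0
grip_force: 39.5
```

Bottom at about 25.5 mm, in the pocket, no force. On down.

Emit:
drive_tool --pt "0 0 3 0" --pt "0 0 6 0" --pt "0 0 8.5 0" --pt "0 0 10 0" --pt "0 0 10.5 0" --pt "0 0 10.5 0"

```text
time_s: 35.4
position: [490.3, -397.1, 39.3]
eef_rot: [[-1.0, 0.005, -0.0], [0.005, 1.0, 0.0], [0.0, 0.0, -1.0]]
contact_force: [0.0, -0.1, -1.8]
grip_width: 22.8
grip_force: 39.5
```

Emit:
drive_tool --pt "0 0 0.5 0" --pt "0 0 0.5 0" --pt "0 0 0.5 0"

```text
time_s: 35.7
position: [490.3, -397.1, 39.0]
eef_rot: [[-1.0, 0.005, 0.0], [0.005, 1.0, -0.0], [-0.0, -0.0, -1.0]]
contact_force: [0.1, 0.2, -2.1]
grip_width: 22.8
grip_force: 39.5
```

Emit:
drive_tool --pt "0 0 0 0" --pt "0 0 0 0" --pt "0 0 0 0" --pt "0 0 0 0" --pt "0 0 -15 0" --pt "0 0 -45 0" --pt "0 0 -85 0" --pt "0 0 -125 0" --pt "0 0 -150 0" --pt "0 0 -170 0" --jaw 1

```text
time_s: 36.7
position: [490.9, -397.6, 213.6]
eef_rot: [[-1.0, 0.005, 0.004], [0.005, 1.0, -0.004], [-0.004, -0.004, -1.0]]
contact_force: [-0.1, 0.8, -0.8]
grip_width: 85.4
grip_force: 0.0
```

Emit:
drive_tool --pt "20 40 0 0" --pt "40 80 0 0" --pt "50 100 0 0" --pt "50 100 0 0" --pt "50 100 0 0" --pt "50 100 0 0" --pt "50 100 0 0"

```text
time_s: 37.4
position: [441.1, -297.8, 208.9]
eef_rot: [[-1.0, 0.006, 0.0], [0.006, 1.0, -0.0], [-0.0, -0.0, -1.0]]
contact_force: [0.7, 0.0, 0.3]
grip_width: 85.5
grip_force: 0.0
```

```bash
python3 - <<'E'
from h import *
s=env.read_state();print(s['position'],s['contact_force'],s['time_s'])
d=cap('side');im=[]
cv2.imwrite('pics/f.png',cv2.resize(d['frame'][90:350,120:400],(640,594),interpolation=cv2.INTER_CUBIC))
E
```

```text
[ 441.12 -297.77  208.91] [0.7  0.02 0.3 ] 37.4
```

View pics/f.png

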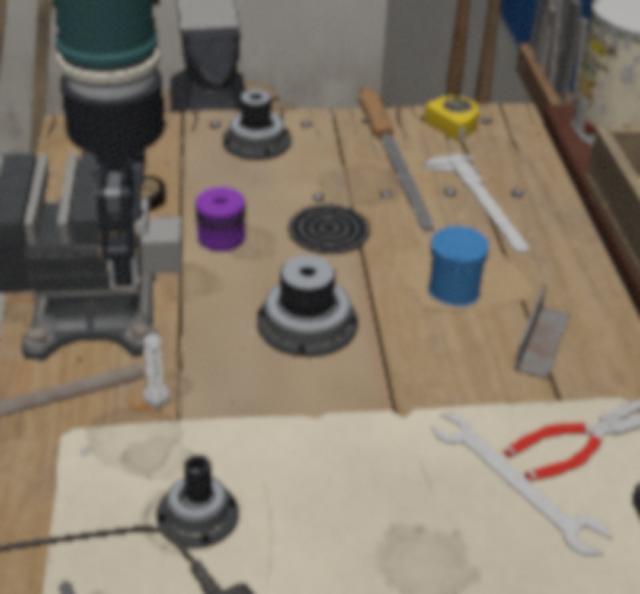

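All three punches are upright and home (small at 198,480; medium at 256,115; large at 307,285). The bolt and tin are unmoved, and the gripper is clear.

```bash
python3 -c "
from rig import env
print(env.close_job())"
```

```text
the job is handed in; nothing more can be done
None
```

I handed the job in at about 37 s. In the last picture the small, medium and large punches stand upright, home and released in their own dies, and the grease tin and bolt look unmoved; no verdict came back.

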